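# Slide the tray into the rack on the right rails and shut the keeper

## Task

Pick up the loose metal tray by its wooden pull and slide it, far edge first, onto the lowest pair of rails in the rack that lets it pass clear above whatever stands inside the rack, until it is fully home against the back stop. Then swing the keeper flap shut across the front of the tray and let go of everything. Do not knock over or shove the thing in the rack or anything else lying about.

Things in the scene. Friction and masses are not known exactly. Their poses are not given: they have to be found in the camera images.
- rack: open rack of aluminium posts with a plywood roof, fixed, 136 deep (x), 196 wide (y), 266 high; no floor: what stands in it stands on the table. Origin: centre of its footprint, on the table. x points from its open front to its back, y to the left as one looks in, z up. Three pairs of steel angle rails run along x. Roof: x -80 to 70, underside 260 up, so at the mouth a gripper must lean back, fingers pointing in and down
- rails0 (a point): middle of the mouth of the lowest rail pair, at the height of the rail tops, 52 above the table (x = -68, y = 0 in the rack's frame). All three pairs are alike: ledges 3 thick from y = +-63 to +-84, side guides 158 apart (168 at the flared mouth), a back stop bar across with its face 126 behind this point, 2 to 14 above the rail tops
- rails1 (a point): the same point of the middle rail pair, 92 above the table
- rails2 (a point): the same point of the top rail pair, 132 above the table
- tray: loose shallow aluminium tray, 124 long (x), 150 wide (y), floor 4 thick, rim 14 high, about 0.22 kg. Origin: centre of its underside. x points from the wooden pull to the far edge, which enters the rack first. Fully home its underside lies on the rail tops and its origin at x = -4, y = 0 (+-4 play) in the rack's frame, x along the rack's x
- pull (a point): middle of the tray's wooden pull, an upright block in front of the rim: 16 wide (tray y), 46 high from the tray's underside, from x = -62 to -96 in the tray's frame; this point is at x = -80, 30 above the underside. Pinch it across y
- keeper (a joint): keeper, a flat steel flap 5 thick, 52 to 150 above the table, hinged upright at the rack's right front post (seen looking in). 0 rad = shut, lying along the rack's +y across the tray's front; 1.57 = open, pointing straight out (-x of the rack). Stays where left (under 1 N at its edge); push its outer face some 45 from the axis, near its top. Shut, it stands 4 in front of a tray that is home
- keeper_hinge (a point): point on the keeper's vertical hinge axis, 101 above the table: x = -73, y = -94 in the rack's frame
- keeper_tip (a point): middle of the keeper's free edge, 65 from its hinge axis, 101 above the table
- sanding_block: sanding block, 66 x 112 x 36 high, lying; origin at the centre of its underside. One of the three things of which one stands in the middle of the rack and the other two elsewhere on the table
- tape_measure: yellow tape measure, 39 x 76 x 63 high; origin at the centre of its underside. One of the three things of which one stands in the rack
- wood_block: wooden offcut 70 x 28, standing on end, 110 high; its origin lies on one broad face, at half height (55 above the table) in the middle of the width. One of the three things of which one stands in the rack
- masking_tape: roll of masking tape lying flat, 104 across, 25 high; bystander
- glue_bottle: glue bottle, 63 wide, 180 high, standing; bystander
- try_square: try square lying flat, 120 x 207; bystander
- screwdriver: screwdriver, 227 long, lying; bystander
- push_stick: black push stick, 52 x 420 x 12, lying flat near the table's front edge; bystander

How it is judged:
By the outcome, as a careful person would: the job done as asked, in the order asked, and still so for the second after the job is handed in, with the robot touching nothing.
It also fails if it takes over 64 s, if anything falls off the work surface, if the arm or the gripper's body presses on something with over 40 N, if the wrist force passes 120 N, or if a joint passes its speed limit or range.

## Robot

A 6-joint arm with a two-finger parallel gripper is mounted at the origin on a cart in front of the work surface, level with it; the furniture and walls round the work are solid. World frame = base frame: x ahead of the robot, y to its left, z up, the work surface at z = 0. Lengths are in m, angles in degrees, forces in N, time in s.
With the tool pointing down it reaches from about 0.325 to 0.775 m from the base axis. Payload 5.5 kg.
Tool frame: the origin (TCP) lies at the centre of the arm's flange, where the gripper is bolted on; the fingertips stand 182 mm ahead of it and the grasp point (between the pads) lies 163 mm ahead of it; z points along the fingers, y is the line along which they close (so a half turn about z gives the same grasp; the last joint's range is limited). The gripper opens to 88 mm and grips with 3 to 60 N. Pads are 20 mm wide; open, the fingers measure 115 mm over their backs; the gripper's body (75 mm by 178 mm) begins 61 mm behind the grasp point.
Start: joints at [-78.478, 5.22, 70.514, -0, 104.267, -3.249], TCP at [0.153, -0.58, 0.405] pointing down, gripper open.
Joint ranges: [-164.24, 164.24], [-49.07, 125.15], [9.68, 141.18], [-86.29, 266.29], [3.28, 154.24], [-151.56, 151.56]. Speed limits (degrees/s): [147.25, 147.25, 172.46, 180, 180, 180].

## Interface

Orientations are given as [roll, pitch, yaw] about the fixed x, y, z axes, in that order (R = Rz(yaw) Ry(pitch) Rx(roll)).
In Python, from station import r gives the robot as it stands. The module is installed in compiled form; this text tells all that it offers. Calls block until the motion is done:
- r.reach(position, orientation): joint-space move of the TCP to a pose.
- r.servo_line(position, rotation=None, speed=0.15): straight line of the TCP; rotation=None keeps the orientation; speed is the mean speed in m/s.
- r.move_joints(angles): joint-space move.
- r.let_go() and r.grab(squeeze=None): open the fingers fully, or close them until they stop; squeeze is the grip in N (None keeps the last).
- r.wait(seconds).
- r.inverse_kinematics(position, orientation): joint angles nearest the present ones, or None.
- r.sense(): the state.
- r.snapshot(name): name is "scene" or "side" or "wrist"; returns a dict with "frame" (384x512x3 uint8, red, green, blue), "fx", "fy", "cx", "cy" (pixels), "dist_coeffs" ([k1, k2, p1, p2, k3] as OpenCV has them; the pictures are not rectified), "R" (3x3) and "t" (3): a world point X has camera coordinates R X + t. Camera axes: x right, y down, z forward; pixel columns grow to the right and rows downward; lengths in m; the calibration is good to about 2 mm. A picture is of the moment at which its call begins. There is no depth.
A pose or a line that the arm cannot do raises r.IKError and nothing moves.
- r.hand_in(): hands the job in; it is judged then, once.
The state is a dict: "clock": time; "joints": joint angles; "joint_vel": joint speeds; "joint_torque": joint torques, N m; "tcp_pos": TCP position; "orientation": TCP orientation; "contact_force": force on the tool from outside, world axes, zero at the start; "torque": the same for the moment, N m; "opening": finger opening in m; "gripper_force": force on a finger pad.
Only numpy, scipy, OpenCV 4.12 (cv2) and the standard library are available. Lean on these libraries where they do the work, as an engineer would, in place of code of your own. Each camera call takes 0.05 s, during which the arm holds its last target. There are 200 camera calls.

## Working session

There is one attempt and no reset: what is moved stays moved. The work goes in short steps, each a Python script; the robot and the scene stay as the last script left them, time stands still between calls to the robot, and variables do not carry over. Pictures are saved under pics/ and viewed, at most 11 in all, crops included, and the job is handed in when it is done.

```bash
mkdir -p pics; python3 - <<'E'
from station import r
import cv2
for n in("scene","side"):
    s=r.snapshot(n); cv2.imwrite(f"pics/{n}0.png",cv2.resize(s["frame"][:,:,::-1],(800,600),interpolation=cv2.INTER_CUBIC))
    print(n,s["fx"],s["cx"],s["cy"],s["dist_coeffs"],(-s["R"].T@s["t"]).round(3),s["R"].round(2).tolist())
E
```

```text
scene 420.61647756265944 249.70769732710028 190.28105454972973 [-0.15211525  0.          0.          0.          0.        ] [-0.422 -0.074  1.475] [[0.06, -1.0, -0.01], [-0.82, -0.04, -0.57], [0.56, 0.04, -0.82]]
side 486.8590216605451 257.9250387057154 191.55137800226294 [0.02715352 0.         0.         0.         0.        ] [ 0.103 -1.088  1.965] [[0.94, -0.35, 0.01], [-0.3, -0.8, -0.52], [0.19, 0.49, -0.85]]
```

View pics/scene0.png

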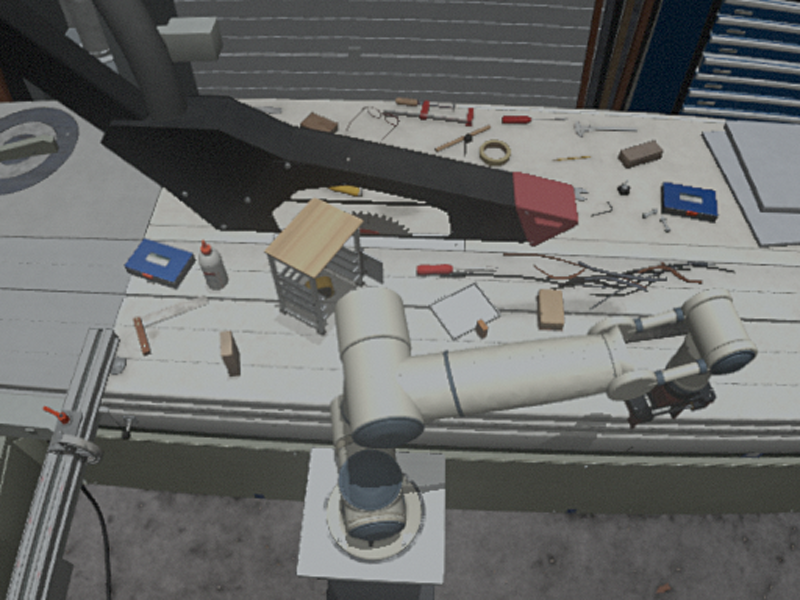

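View pics/side0.png

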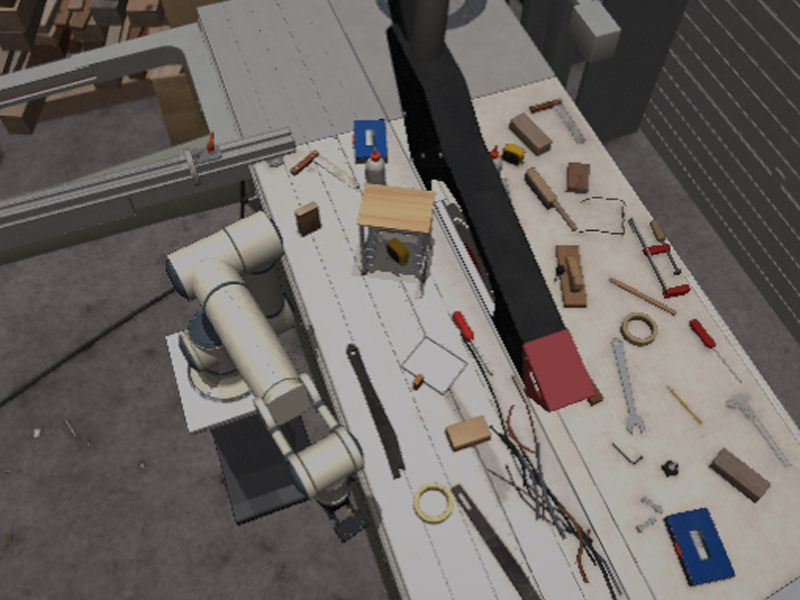

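The tape measure (63 high) stands in the rack, since the wooden block (230,353) and the sanding block (550,308) are outside. That makes the middle rails (92) the target. The tray is at scene (465,310) with its pull at (482,327). I'll zoom in on the rack and tray.

```bash
python3 - <<'E'
from station import r
import cv2,numpy as np
out=[]
for n,(u,v,w,h) in(("scene",(165,120,160,110)),("side",(215,110,100,150))):
    f=r.snapshot(n)["frame"][:,:,::-1]; k=5 if n=="scene" else 4
    f=f[v:v+h,u:u+w]; cv2.imwrite(f"pics/{n}1.png",cv2.resize(f,None,fx=k,fy=k,interpolation=cv2.INTER_CUBIC))
E
```

```text
(no output)
```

View pics/scene1.png

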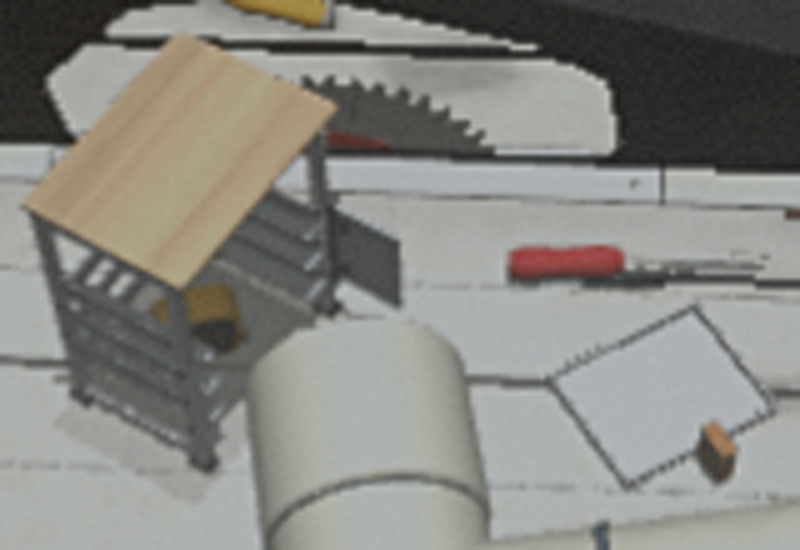

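View pics/side1.png

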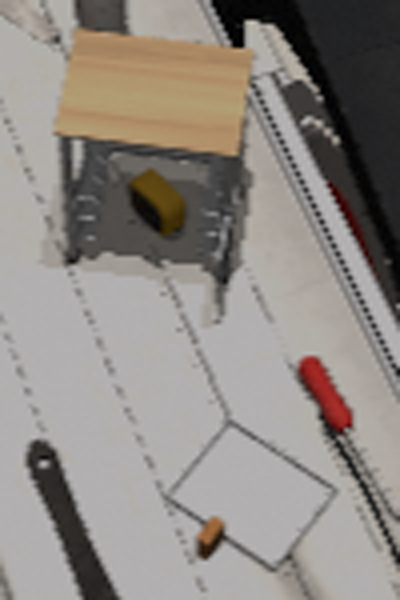

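Front right of the roof is at scene crop (338,105) with the keeper open beside it, and front left is at (180,288). The tray rim corners are at (695,307), (775,408), (628,487) and (550,380), with the pull on the near side. Next step: triangulate these corners in both views.

```bash
cat > h.py <<'E'
import cv2,numpy as np
from station import r
from scipy.spatial.transform import Rotation as Ro
def ray(s,uv):
    K=np.array([[s["fx"],0,s["cx"]],[0,s["fy"],s["cy"]],[0,0,1]])
    p=cv2.undistortPoints(np.float64(uv).reshape(-1,1,2),K,np.array(s["dist_coeffs"])).reshape(-1,2)
    R=np.array(s["R"]); return -R.T@np.array(s["t"]), np.c_[p,np.ones(len(p))]@R
def onz(s,uv,z):
    o,d=ray(s,uv); return o+d*((z-o[2])/d[:,2])[:,None]
def tri(s1,u1,s2,u2):
    (o1,d1),(o2,d2)=ray(s1,u1),ray(s2,u2); P=[]
    for a,b in zip(d1,d2):
        x=np.linalg.lstsq(np.c_[a,-b],o2-o1,rcond=None)[0]; P.append((o1+a*x[0]+o2+b*x[1])/2)
    return np.array(P)
def proj(s,X):
    K=np.array([[s["fx"],0,s["cx"]],[0,s["fy"],s["cy"]],[0,0,1]])
    return cv2.projectPoints(np.float64(X).reshape(-1,1,3),cv2.Rodrigues(np.array(s["R"]))[0],np.array(s["t"]),K,np.array(s["dist_coeffs"]))[0].reshape(-1,2)
E
python3 - <<'E'
from h import *
np.set_printoptions(precision=4,suppress=True)
a=r.snapshot("scene");b=r.snapshot("side")
A=lambda L:np.array(L)/5+[165-.4,120-.4]
B=lambda L:np.array(L)/4+[215-.4,110-.4]
# FR FL BL BR
sc=A([(338,105),(180,288),(22,207),(185,35)]);si=B([(240,155),(56,135),(78,30),(252,48)])
for P in(onz(a,sc,.266),onz(b,si,.266),tri(a,sc,b,si)):
    d=(P[3]+P[2]-P[0]-P[1])[:2];w=(P[1]+P[2]-P[0]-P[3])[:2]
    print(P.tolist(),"\nc",P.mean(0),"len",np.linalg.norm(d)/2,np.linalg.norm(w)/2,"yaw",np.degrees(np.arctan2(d[1],d[0])),np.degrees(np.arctan2(w[1],w[0]))-90)
# tray: pull-right, pull-left, far-left, far-right
sc=A([(775,408),(628,487),(550,380),(695,307)]);si=B([(278,570),(168,495),(230,422),(335,490)])
for P in(onz(a,sc,.014),onz(b,si,.014),tri(a,sc,b,si)):
    d=(P[3]+P[2]-P[0]-P[1])[:2];w=(P[1]+P[2]-P[0]-P[3])[:2]
    print("tray c",P.mean(0),"len",np.linalg.norm(d)/2,np.linalg.norm(w)/2,"yaw",np.degrees(np.arctan2(d[1],d[0])),np.degrees(np.arctan2(w[1],w[0]))-90)
E
```

```text
[[0.6315732226350967, 0.06088911931028507, 0.266], [0.4538389784964615, 0.16006218072364417, 0.266], [0.5220279646418163, 0.28656237114519, 0.266], [0.6987796142630833, 0.1867333417399786, 0.266]] 
c [0.5766 0.1736 0.266 ] len 0.14318660117100918 0.20326219583638722 yaw 61.784220473607725 60.69091881087877
[[0.6358418703572115, 0.06108655685422115, 0.266], [0.4577164114207768, 0.15539930812604208, 0.266], [0.5289696915238044, 0.28676268560890095, 0.2659999999999998], [0.7036704731538359, 0.19488717329580152, 0.26600000000000024]] 
c [0.5815 0.1745 0.266 ] len 0.149712819946116 0.19946956254591433 yaw 62.322418989143735 62.17915338783365
[[0.6358999691855132, 0.062096609750946885, 0.26265118478342686], [0.45954114400145485, 0.16151297359425976, 0.2578818848492569], [0.5292442272173299, 0.2900382489933417, 0.25935260411545746], [0.6997349257488172, 0.18858049817712247, 0.2693391555796729]] 
c [0.5811 0.1756 0.2623] len 0.1439288728008757 0.20040895815927973 yaw 62.360758012769146 59.923190984428715
tray c [ 0.5474 -0.2059  0.014 ] len 0.11970677823099492 0.1471154252413668 yaw 32.95529753999956 33.77575556252353
tray c [ 0.5542 -0.2095  0.014 ] len 0.117728497659518 0.14758075359277892 yaw 33.61836773656802 32.56388253032438
tray c [ 0.5554 -0.2061  0.0039] len 0.11848250080909407 0.14803478377369234 yaw 33.52192313266719 33.103851448401784
```

```bash
cat >> h.py <<'E'
def pose(g,yaw,tilt,flip=0):
    "TCP pose for a grasp point g, fingers down and leaning 'tilt' toward heading yaw"
    y,t=np.radians([yaw,tilt]); f=np.array([np.cos(y),np.sin(y),0])
    z=np.sin(t)*f-np.cos(t)*np.array([0,0,1]); yy=np.array([-f[1],f[0],0])*(-1 if flip else 1)
    R=np.c_[np.cross(yy,z),yy,z]
    return (np.array(g)-.163*z).tolist(), Ro.from_matrix(R).as_euler("xyz",degrees=True).tolist()
def fr(c,yaw,p):
    y=np.radians(yaw); return np.array([c[0]+np.cos(y)*p[0]-np.sin(y)*p[1],c[1]+np.sin(y)*p[0]+np.cos(y)*p[1],p[2]])
RK=(.5805,.1785);RY=62.
E
python3 - <<'E'
from h import *
np.set_printoptions(precision=1,suppress=True)
T=(.551,-.207)
for t in(25,30,35):
  for fl in(0,1):
    print(t,fl)
    for nm,p in dict(pre=pose(fr(T,33.3,(-.13,0,.12)),33.3,t,fl),grasp=pose(fr(T,33.3,(-.082,0,.032)),33.3,t,fl),
      preins=pose(fr(RK,RY,(-.31,0,.15)),RY,t,fl),home=pose(fr(RK,RY,(-.084,0,.124)),RY,t,fl)).items():
        q=r.inverse_kinematics(*p); print(nm,np.array(p[0]),None if q is None else np.array(q))
E
```

```text
25 0
pre [ 0.4 -0.3  0.3] None
grasp [ 0.4 -0.3  0.2] None
preins [ 0.4 -0.2  0.3] None
home [0.5 0.  0.3] None
25 1
pre [ 0.4 -0.3  0.3] [-51.5 -11.9 102.5  24.9  87.3   4.5]
grasp [ 0.4 -0.3  0.2] [-45.9  -6.4 106.8  25.3  76.    5.4]
preins [ 0.4 -0.2  0.3] [-35.1 -21.5 107.1  25.   96.9  -4.7]
home [0.5 0.  0.3] [ -6.4 -13.  103.   23.4  81.   19.8]
30 0
pre [ 0.4 -0.3  0.3] None
grasp [ 0.4 -0.3  0.2] None
preins [ 0.4 -0.2  0.3] None
home [0.5 0.  0.3] None
30 1
pre [ 0.4 -0.3  0.3] [-54.6 -12.1 104.   30.   87.3   0.9]
grasp [ 0.4 -0.3  0.2] [-48.9  -6.5 108.3  30.7  75.9   0.8]
preins [ 0.4 -0.2  0.3] [-38.5 -20.9 108.1  29.7  97.7  -7.7]
home [0.5 0.  0.3] [ -9.3 -14.3 105.5  28.8  79.8  15.8]
35 0
pre [ 0.4 -0.3  0.3] None
grasp [ 0.4 -0.3  0.2] None
preins [ 0.4 -0.2  0.3] None
home [0.5 0.  0.3] None
35 1
pre [ 0.4 -0.3  0.3] [-57.5 -11.8 105.4  35.   87.5  -2.7]
grasp [ 0.4 -0.3  0.2] [-51.7  -6.2 109.7  36.1  76.1  -3.9]
preins [ 0.4 -0.2  0.3] [-41.7 -20.  108.9  34.3  98.6 -10.7]
home [0.5 0.  0.3] [-12.2 -15.3 107.9  34.2  78.9  11.6]
```

Flip=1 with a 30° tilt works for every pose. I'll move to the pre-grasp and look.

```bash
python3 - <<'E'
from h import *
T=(.551,-.207)
r.let_go(); r.reach(*pose(fr(T,33.3,(-.15,0,.14)),33.3,30,1))
s=r.snapshot("wrist"); f=s["frame"][:,:,::-1]; cv2.imwrite("pics/w1.png",f); print(r.sense()["clock"],r.sense()["tcp_pos"])
C=[(-.062,-.075,.014),(-.062,.075,.014),(.062,.075,.014),(.062,-.075,.014),(-.079,0,.046)]
print(proj(s,[fr(T,33.3,c) for c in C]).round(1).tolist())
np.savez("w1.npz",**s)
E
```

```text
2.0917 [ 0.35732372 -0.33485412  0.28178806]
[[324.4, 164.3], [177.7, 164.4], [184.3, 58.9], [317.8, 59.0], [250.9, 171.6]]
```

View pics/w1.png

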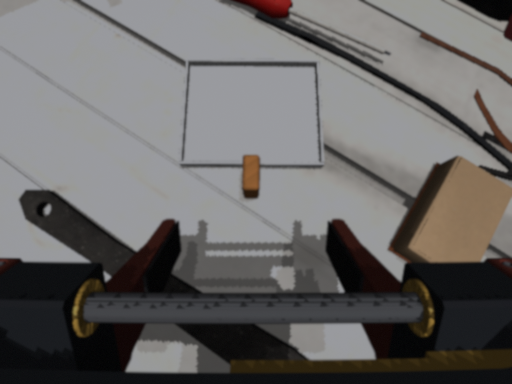

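The tray's rim corners are at (181,165), (324,165), (318,62) and (187,62), with the pull top at about (251,163). I'll refine the tray pose from these and grasp.

```bash
python3 - <<'E'
from h import *
s=dict(np.load("w1.npz"))
P=onz(s,[(324,165),(181.5,165),(187,62.5),(318,62.5)],.014)
d=(P[3]+P[2]-P[0]-P[1])[:2];w=(P[1]+P[2]-P[0]-P[3])[:2]
y=np.degrees(np.arctan2(d[1],d[0]));yw=np.degrees(np.arctan2(w[1],w[0]))-90
print(P.mean(0),y,yw,np.linalg.norm(d)/2,np.linalg.norm(w)/2)
T=P.mean(0)[:2];Y=(y+yw)/2
r.servo_line(*pose(fr(T,Y,(-.12,0,.09)),Y,30,1),speed=.2)
r.servo_line(*pose(fr(T,Y,(-.082,0,.032)),Y,30,1),speed=.1)
print(r.sense()["contact_force"])
r.grab(50); q=r.sense(); print(q["opening"],q["gripper_force"],q["contact_force"],q["clock"])
np.save("T.npy",[*T,Y])
r.servo_line(*pose(fr(T,Y,(-.082,0,.19)),Y,30,1),speed=.12)
r.servo_line(*pose(fr(RK,RY,(-.31,0,.16)),RY,30,1),speed=.15)
q=r.sense(); print(q["opening"],q["contact_force"],q["clock"])
s=r.snapshot("wrist"); np.savez("w2.npz",**s); cv2.imwrite("pics/w2.png",cv2.resize(s["frame"][:,:,::-1],(800,600),interpolation=cv2.INTER_CUBIC))
R=[(-.08,-.098,.266),(-.08,.098,.266),(-.073,-.094,.15),(-.138,-.094,.15),(-.068,-.084,.092),(-.068,.084,.092),(-.068,-.063,.092),(-.068,.063,.092)]
print((proj(s,[fr(RK,RY,c) for c in R])*1.5625).round(1).tolist())
E
```

```text
[ 0.54973452 -0.20985948  0.014     ] 33.376273895031666 33.29716088081335 0.12007774581070418 0.14613199618048983
[-0.97540038 -0.36120714 -0.0258671 ]
0.016007181033916913 49.97873067855835 [-0.86435871  1.13235437  0.85050646] 4.4667
0.01595845531391076 [-0.14068144  0.17576189 -0.52903022] 7.0
[[745.9, -484.9], [35.7, -484.9], [581.7, -100.2], [597.3, 5.3], [529.1, -10.5], [256.5, -10.5], [495.2, -10.9], [290.5, -10.9]]
```

View pics/w2.png

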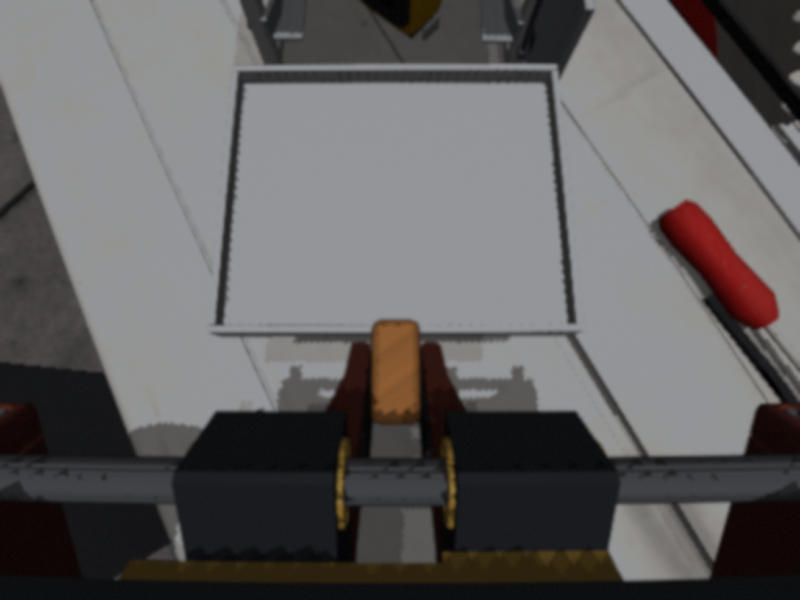

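Held well: the pull is pinched at (395,370) and the tray is square. The lowest ledge ends are visible at (273–303,37) and (483–513,37). I'll tilt up more for a better look at the rail mouths.

```bash
python3 - <<'E'
from h import *
s=dict(np.load("w2.npz"))
P=onz(s,np.array([(513,37),(483,37),(303,37),(273,37)])/1.5625,.052); print(P.round(4).tolist(),[fr(RK,RY,(-.068,y,.052)).round(4).tolist() for y in(-.084,-.063,.063,.084)])
for b,t in((-.32,55),(-.32,50),(-.31,45)):
    try: r.servo_line(*pose(fr(RK,RY,(b,0,.12)),RY,t,1),speed=.2)
    except r.IKError: continue
    print(b,t);break
s=r.snapshot("wrist"); np.savez("w3.npz",**s); f=s["frame"][:,:,::-1]; print(r.sense()["clock"])
cv2.imwrite("pics/w3.png",cv2.resize(f[:200,100:400],(800,533),interpolation=cv2.INTER_CUBIC))
E
```

```text
[[0.623, 0.0798, 0.052], [0.6043, 0.0895, 0.052], [0.4934, 0.1485, 0.052], [0.475, 0.1586, 0.052]] [[0.6227, 0.079, 0.052], [0.6042, 0.0889, 0.052], [0.493, 0.148, 0.052], [0.4744, 0.1579, 0.052]]
-0.32 55
7.7833
```

View pics/w3.png

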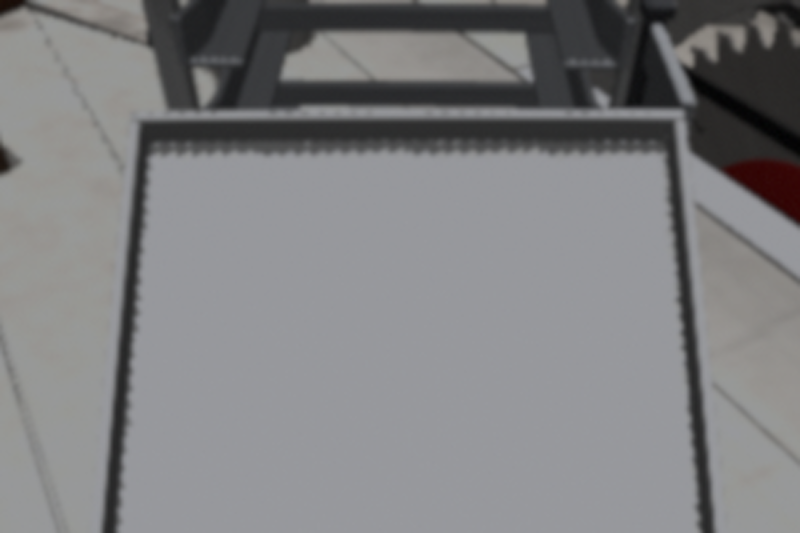

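Measured rail mouths agree with the rack estimate within 1 mm, and yaw is 62°. The ledges here are at (215,60) and (590,62), symmetric about the tray. Next: check for tray sag, then insert.

```bash
sed -i 's/^RK=.*/RK=(.5809,.1791);RY=62./' h.py; python3 - <<'E'
from h import *
np.set_printoptions(precision=3,suppress=True)
s=dict(np.load("w2.npz")); R0=(.5805,.1785)
print((proj(s,[fr(R0,RY,(-.228+x,y,.142)) for x,y in((-.062,-.075),(-.062,.075),(.062,.075),(.062,-.075))])*1.5625).round(1).tolist(),"seen 579,331 212,331 236,67 557,67")
r.servo_line(*pose(fr(RK,RY,(-.31,0,.130)),RY,30,1),speed=.2)
for x in(-.22,-.19,-.16,-.13,-.105):
    r.servo_line(*pose(fr(RK,RY,(x,0,.130)),RY,30,1),speed=.06)
    q=r.sense(); f=np.array(q["contact_force"]); print(x,f,q["opening"],q["clock"])
    if np.linalg.norm(f)>12: break
E
```

```text
[[582.5, 338.2], [202.4, 338.7], [228.9, 68.7], [556.1, 68.5]] seen 579,331 212,331 236,67 557,67
-0.22 [ 0.417 -0.228 -1.683] 0.01592565480956078 10.0167
-0.19 [ 0.791  0.444 -1.235] 0.015663372948593542 10.6667
-0.16 [ 0.077 -0.582 -1.28 ] 0.015911095305962936 11.3167
-0.13 [ 0.152 -0.65  -2.048] 0.0157997008113286 11.9667
-0.105 [ 0.718  0.112 -2.823] 0.015586550222733163 12.5333
```

```bash
python3 - <<'E'
from h import *
np.set_printoptions(precision=3,suppress=True)
h=np.array([np.cos(np.radians(62)),np.sin(np.radians(62)),0])
for z in(.128,.126,.1245,.123,.1215):
    r.servo_line(*pose(fr(RK,RY,(-.105,0,z)),RY,30,1),speed=.03)
    f=np.array(r.sense()["contact_force"]); print(z,f)
    if f[2]>3: break
for x in np.arange(-.102,-.076,.003):
    r.servo_line(*pose(fr(RK,RY,(x,0,z)),RY,30,1),speed=.04)
    f=np.array(r.sense()["contact_force"]); print(x.round(3),f,(f@h).round(2))
    if f@h<-10: break
q=r.sense();print(q["tcp_pos"],q["clock"])
for n in("scene","side","wrist"):
    s=r.snapshot(n); np.savez(f"{n}4.npz",**s); 
f=s["frame"][:,:,::-1]; cv2.imwrite("pics/w4.png",cv2.resize(f,(800,600),interpolation=cv2.INTER_CUBIC))
E
```

```text
0.128 [ 0.132 -0.207 -1.732]
0.126 [-0.318 -0.054 -1.489]
0.1245 [-0.013  0.655 -1.924]
0.123 [-1.244 -0.984  1.77 ]
0.1215 [-3.13  -2.85   8.656]
-0.102 [-1.12  -2.089  7.25 ] -2.37
-0.099 [-0.485 -1.758  6.618] -1.78
-0.096 [-0.968 -1.599  6.821] -1.87
-0.093 [-0.044 -2.287  6.674] -2.04
-0.09 [-8.377 -9.624 11.86 ] -12.43
[0.5   0.027 0.265] 15.0333
```

View pics/w4.png

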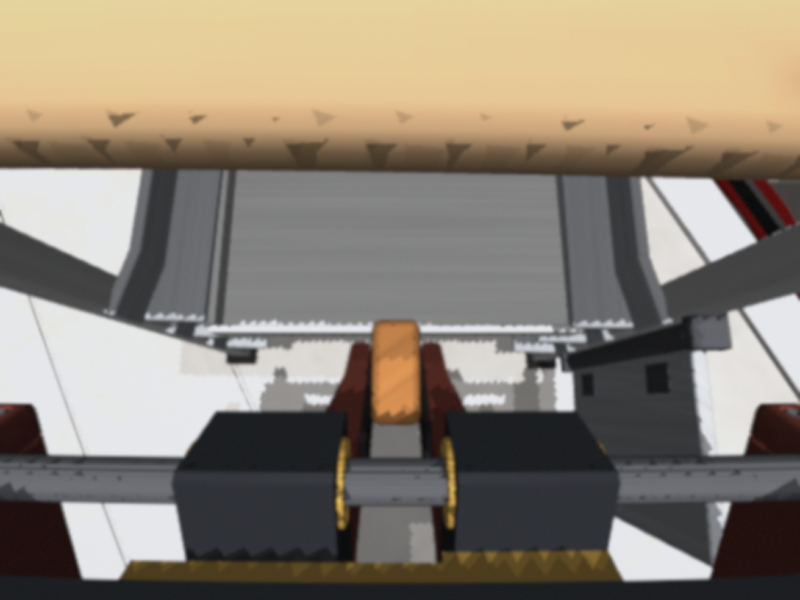

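```bash
python3 - <<'E'
from h import *
s=dict(np.load("wrist4.npz"))
for nm,X in dict(rimR=(-.066,-.075,.106),rimL=(-.066,.075,.106),ledgeL=(-.068,.084,.092),ledgeL2=(-.068,.063,.092),ledgeR=(-.068,-.084,.092),r0L=(-.068,.063,.052),r2L=(-.068,.084,.132),r2L2=(-.068,.063,.132),hingetop=(-.073,-.094,.15),hingebot=(-.073,-.094,.052),tiptop=(-.138,-.094,.15),tipbot=(-.138,-.094,.052),pullfront=(-.1,0,.138)).items():
    print(nm,(proj(s,fr(RK,RY,X))*1.5625).round(1))
f=s["frame"][:,:,::-1]; cv2.imwrite("pics/w5.png",cv2.resize(f[180:250,60:470],(800,137*1),interpolation=cv2.INTER_CUBIC))
E
```

```text
rimR [[580.7 327.2]]
rimL [[202.  327.2]]
ledgeL [[193.7 337. ]]
ledgeL2 [[242.9 337.1]]
ledgeR [[589.1 336.9]]
r0L [[267.8 347.6]]
r2L [[144.9 321.2]]
r2L2 [[205.8 321.3]]
hingetop [[700.9 327.4]]
hingebot [[577.3 357.2]]
tiptop [[732.4 561.1]]
tipbot [[588.5 493.5]]
pullfront [[391.  419.9]]
```

View pics/w5.png

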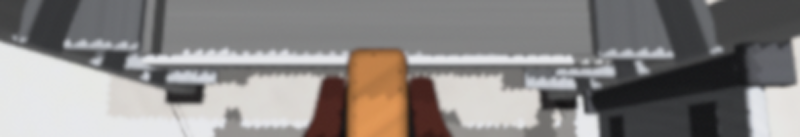

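```bash
python3 - <<'E'
from h import *
np.set_printoptions(precision=3,suppress=True)
h=np.array([np.cos(np.radians(62)),np.sin(np.radians(62)),0])
def st(x,z):
    r.servo_line(*pose(fr(RK,RY,(x,0,z)),RY,30,1),speed=.03)
    q=r.sense(); f=np.array(q["contact_force"]); p=np.array(q["tcp_pos"]); p[:2]-=RK
    print(round(x,4),z,f,"axial",(f@h).round(1),"tcp rack x",(p@h).round(4),"torque",np.array(q["torque"])); return f@h
st(-.093,.1225)
for x in np.arange(-.091,-.078,.001):
    if st(x,.1225)<-28: break
r.wait(.3); st(x,.1225)
s=r.snapshot("wrist"); np.savez("wrist5.npz",**s); f=s["frame"]; print(r.sense()["clock"])
a=np.load("wrist4.npz")["frame"]
for F in(a,f): print(F[200:220,190:230].mean((1,2)).round(0))
E
```

```text
-0.093 0.1225 [-2.733 -2.523  6.383] axial -3.5 tcp rack x -0.1746 torque [0.017 0.333 0.047]
-0.091 0.1225 [-2.41  -3.103  7.138] axial -3.9 tcp rack x -0.1725 torque [-0.053  0.343 -0.01 ]
-0.09 0.1225 [-7.478 -7.345  9.944] axial -10.0 tcp rack x -0.1722 torque [-0.375  0.719  0.174]
-0.089 0.1225 [-12.093 -12.441  11.886] axial -16.7 tcp rack x -0.1718 torque [-0.668  1.279  0.28 ]
-0.088 0.1225 [-16.672 -17.779  15.559] axial -23.5 tcp rack x -0.1715 torque [-1.005  1.739  0.457]
-0.087 0.1225 [-21.147 -21.805  17.525] axial -29.2 tcp rack x -0.171 torque [-1.447  2.223  0.658]
-0.087 0.1225 [-20.382 -20.882  16.707] axial -28.0 tcp rack x -0.171 torque [-1.427  2.208  0.694]
17.2917
[130. 131. 131. 132. 135. 144. 163. 186. 212. 227. 230. 221. 184. 129.
 100. 105. 116. 135. 163. 185.]
[125. 126. 127. 127. 128. 133. 146. 169. 199. 221. 226. 218. 182. 129.
 102. 107. 121. 146. 174. 190.]
```

Axial force climbs stiffly and repeatably, and the front rim's lower edge (row 212.4) matches the home prediction (about 213), so the tray is against the stop. Before shutting the keeper I'll check clearance to the saw arm.

```bash
python3 - <<'E'
from h import *
np.set_printoptions(precision=3,suppress=True)
a=r.snapshot("scene");b=r.snapshot("side")
print(tri(a,np.array([(528,245),(513,172)])/1.5625,b,np.array([(548,410),(524,374)])/1.5625))
print("fence line z0", onz(a,np.array([(450,250),(600,250)])/1.5625,0.03))
s0=np.array([-.073-.045,-.150,.0])
for Y in(62,45,30):
  for x,y in((-.118,-.15),(-.095,-.049)):
    g=fr(RK,RY,(x,y,.135)); p=pose(g,Y,30,1); q=r.inverse_kinematics(*p)
    print(Y,g,"tcp",np.array(p[0]),None if q is None else np.array(q).round(0))
    R=Ro.from_euler("xyz",p[1],degrees=True).as_matrix()
    c=[np.array(p[0])+R@[sx*.0375,sy*.089,.163-k] for k in(.061,.163) for sx in(-1,1) for sy in(-1,1)]
    print("body max x",max(v[0] for v in c).round(3),[ (v[0].round(3),v[1].round(3),v[2].round(3)) for v in c if v[0]>.68])
E
```

```text
[[ 0.836 -0.415 -0.069]
 [ 0.753 -0.359  0.252]]
fence line z0 [[ 0.737 -0.166  0.03 ]
 [ 0.761 -0.595  0.03 ]]
62 [0.658 0.004 0.135] tcp [ 0.62  -0.067  0.276] [-17.   6.  85.  30.  84.   9.]
body max x 0.737 [(np.float64(0.707), np.float64(-0.093), np.float64(0.169)), (np.float64(0.737), np.float64(-0.036), np.float64(0.207)), (np.float64(0.683), np.float64(-0.138), np.float64(0.257)), (np.float64(0.714), np.float64(-0.081), np.float64(0.295))]
62 [0.58  0.072 0.135] tcp [0.541 0.    0.276] [-12.  -8.  99.  29.  81.  13.]
body max x 0.659 []
45 [0.658 0.004 0.135] tcp [ 0.6   -0.053  0.276] [-15.  -1.  92.  27.  75.  26.]
body max x 0.722 [(np.float64(0.722), np.float64(-0.057), np.float64(0.207)), (np.float64(0.686), np.float64(-0.093), np.float64(0.295))]
45 [0.58  0.072 0.135] tcp [0.522 0.015 0.276] [-10. -15. 105.  25.  73.  32.]
body max x 0.644 []
30 [0.658 0.004 0.135] tcp [ 0.587 -0.036  0.276] [-12.  -6.  97.  21.  67.  43.]
body max x 0.704 [(np.float64(0.704), np.float64(-0.072), np.float64(0.207))]
30 [0.58  0.072 0.135] tcp [0.509 0.031 0.276] [ -6. -20. 109.  19.  67.  51.]
body max x 0.626 []
```

```bash
python3 - <<'E'
from h import *
np.set_printoptions(precision=3,suppress=True)
h=np.array([np.cos(np.radians(62)),np.sin(np.radians(62)),0])
st=lambda x,y,z,v:r.servo_line(*pose(fr(RK,RY,(x,y,z)),RY,30,1),speed=v)
st(-.0905,0,.123,.03)
r.let_go(); print(r.sense()["contact_force"],r.sense()["opening"])
st(-.155,0,.126,.1); r.grab(20); print(r.sense()["opening"])
st(-.128,0,.126,.1)
for x in np.arange(-.125,-.105,.001):
    st(x,0,.126,.03); f=np.array(r.sense()["contact_force"])
    if f@h<-10: break
print("nudge",x,f,f@h)
st(-.155,0,.126,.1); st(-.175,0,.21,.15)
q=r.sense(); print(q["clock"],q["contact_force"])
s=r.snapshot("wrist"); np.savez("w6.npz",**s)
for nm,X in dict(rimR=(-.066,-.075,.106),rimL=(-.066,.075,.106),botR=(-.066,-.075,.092),botL=(-.066,.075,.092),pull=(-.1,0,.138)).items(): print(nm,(proj(s,fr(RK,RY,X))*1.5625).round(1))
cv2.imwrite("pics/w6.png",cv2.resize(s["frame"][:,:,::-1],(800,600),interpolation=cv2.INTER_CUBIC))
E
```

```text
[0.495 0.364 0.151] 0.08786116028320806
0.0008085320508137608
nudge -0.11699999999999999 [ -9.571 -10.163   4.508] -13.466382557161525
24.9 [0.271 0.066 0.239]
rimR [[516.9 213.2]]
rimL [[273.1 213.2]]
botR [[511.4 221.7]]
botL [[278.7 221.7]]
pull [[394.9 249.2]]
```

View pics/w6.png

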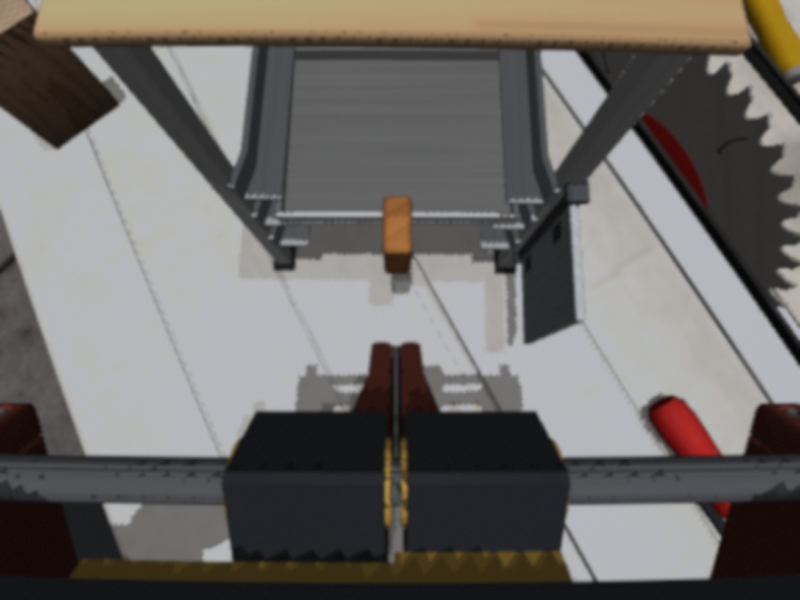

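The tray is square and its front rim (275–517, rows 212–222) is where home is predicted; the pull is at (397,235). The keeper is still open at (550,265), so next I sweep it shut with closed fingers.

```bash
python3 - <<'E'
from h import *
np.set_printoptions(precision=2,suppress=True)
def tip(x,y,z,Y,v):
    a=np.radians(Y); f=np.array([np.cos(a),np.sin(a),0])*.0095
    r.servo_line(*pose(fr(RK,RY,(x,y,z))-f+[0,0,.0165],Y,30,1),speed=v)
    return np.array(r.sense()["contact_force"])
tip(-.125,-.138,.20,45,.2)
print(tip(-.118,-.138,.118,45,.12))
H=np.array([-.073,-.094])
for k,ph in enumerate(np.linspace(1.57,0.1,13)):
    t=1-ph/1.57; off=.019*(1-t)+.0125*t+.001
    c=H+.045*np.array([-np.sin(ph),np.cos(ph)])+off*np.array([-np.cos(ph),-np.sin(ph)])
    f=tip(*c,.118,45+17*t,.06)
    if k%3==0 or np.linalg.norm(f)>8: print(ph.round(2),f)
    if np.linalg.norm(f)>15: break
h=np.array([np.cos(np.radians(62)),np.sin(np.radians(62)),0])
for d in np.arange(.018,.004,-.001):
    f=tip(-.073-d,-.049,.118,62,.03)
    if f@h<-4: break
print("end",d,f,f@h,r.sense()["clock"])
tip(-.14,-.049,.125,62,.12); tip(-.18,-.03,.20,62,.2)
s=r.snapshot("wrist"); np.savez("w7.npz",**s); print(r.sense()["clock"],r.sense()["contact_force"])
for nm,X in dict(hingetop=(-.073,-.094,.15),tiptop=(-.073,-.029,.15),tipbot=(-.073,-.029,.052)).items(): print(nm,(proj(s,fr(RK,RY,X))*1.5625).round(1))
cv2.imwrite("pics/w7.png",cv2.resize(s["frame"][:,:,::-1],(800,600),interpolation=cv2.INTER_CUBIC))
E
```

```text
[ 0.33  0.03 -0.01]
1.57 [-0.25 -0.31 -0.9 ]
1.2 [ 1.37 -0.23  0.88]
0.84 [-0.34  0.07 -1.02]
0.47 [ 0.68  0.36 -0.2 ]
0.1 [-0.06  0.66  0.3 ]
end 0.010999999999999992 [-4.88 -5.2   1.54] -6.888020395789166 32.0833
33.3333 [ 0.64  1.15 -0.75]
hingetop [[512.5 173.7]]
tiptop [[392.5 173.5]]
tipbot [[393.2 236.1]]
```

View pics/w7.png

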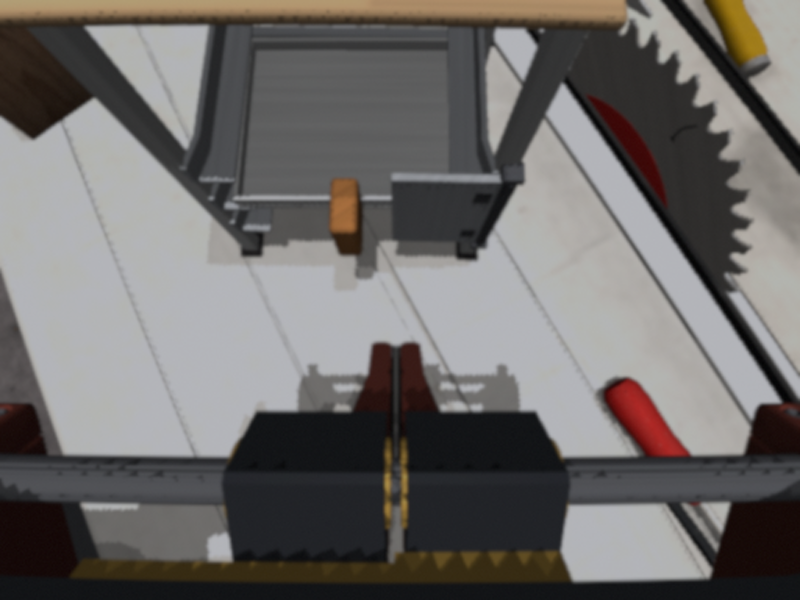

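The keeper is shut: its top edge runs (392,176)–(505,178), where the shut prediction puts it. The tray is home behind it and the gripper is clear.

```bash
python3 -c "
from station import r
r.let_go(); r.wait(.3); print(r.sense()['contact_force']); print(r.hand_in())"
```

```text
[0.38403313 1.49302059 0.07384267]
the job is handed in; nothing more can be done
None
```

The tray is home on the middle rails, clear above the tape measure, the keeper is shut across its front, the gripper is open and clear of everything, and the job was handed in at about 34 s.

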